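# Nest the enamel cups and put the clay cup by itself

### The arm

A 6-joint arm with a two-finger parallel gripper is mounted at the origin on the work surface. World frame = base frame: x ahead of the robot, y to its left, z up, the work surface at z = 0. Lengths are in mm, angles in degrees, forces in N, time in s.
With the tool pointing down it reaches from about 325 to 925 mm from the base axis. Payload 3.1 kg.
Tool frame: the origin (TCP) lies midway between the tips of the shut fingers; the grasp point (between the pads) lies 19 mm behind it; z points along the fingers, y is the line along which they close (so a half turn about z gives the same grasp; the last joint's range is limited). The gripper opens to 85 mm and grips with 20 to 120 N. Pads are 22 mm wide; open, the fingers measure 114 mm over their backs; the gripper's body (76 mm by 85 mm) begins 54 mm behind the grasp point. The pads swing forward as they close: fully open they stand 13 mm farther back than shut.
Start: joints at [-73.923, 12.427, 92.441, -0, 75.132, -6.429], TCP at [239.257, -577.404, 231.3] pointing down, gripper open.
Joint ranges: [-157.48, 157.48], [-44.54, 120.13], [17.64, 146.25], [-64.5, 244.5], [7.68, 150.69], [-147.95, 147.95]. Speed limits (degrees/s): [159.86, 159.86, 180, 180, 180, 180].

### API

Orientations are given as [roll, pitch, yaw] about the fixed x, y, z axes, in that order (R = Rz(yaw) Ry(pitch) Rx(roll)).
In Python, from bench import ctrl gives the robot as it stands. The module is installed in compiled form; this text tells all that it offers.
- The arm moves only by the shell command python3 -m handwheel 'ROWS' [FORCE]. ROWS is JSON, a list that holds one entry, the list of rows, each a list of 7 numbers: the turn, a rotation vector about the tool's x, y, z in degrees, then the shift along the tool's x, y, z in cm, then the opening, from -1 (shut) to 1 (fully open). In form: [[[ax, ay, az, dx, dy, dz, jaw], ...]]. A call has 1 to 8 rows; each row is the pose to reach, as a shift and turn from the pose commanded when the call began, along the tool's axes at that moment; what a row does not reach only later rows make up. A row lasts 1/8 s, in which the tool goes at most 62.5 mm and 10.7 degrees, less where a joint would pass 70% of its speed; a pose out of reach is approached as far as the arm can. A call with a gripper value outside its range is refused whole. The fingers move at their own pace and stop on an object; FORCE is the grip in N (left out, the last holds). Time passes only in rows, so rows that repeat a pose let the fingers close. It gives the time, the measured TCP pose, the force, the opening and the grip force at its end, in the units of the state.
- ctrl.read_state(): the state, without advancing time (a new reading comes with each control period).
- ctrl.snapshot(name): name is "scene" or "top"; returns a dict with "color" (420x560x3 uint8, blue, green, red), "vertical_fov" (degrees; the focal length in pixels is half the picture's height over the tangent of half this angle, whatever the lens; pixels are square), "cx", "cy" (the principal point, pixels), "k1" (the pictures are not rectified: a ray, as slopes to the right and down, at radius r is drawn at 1 + k1 r^2 times it, then the intrinsics apply), "rvec" (rotation vector, rad) and "tvec" (3), from world to camera coordinates, as OpenCV has them. Camera axes: x right, y down, z forward; pixel columns grow to the right and rows downward; lengths in mm; the calibration is good to about 2 mm. A picture is of the moment at which its call begins. There is no depth.
- ctrl.sign_off(): hands the job in; it is judged then, once.
The state is a dict: "time_s": time; "qpos": joint angles; "joint_velocities": joint speeds; "joint_torque": joint torques, N m; "ee_pos": TCP position; "ee_rot": TCP orientation; "contact_force": force on the tool from outside, world axes, zero at the start; "moment": the same for the moment, N m; "width": opening from 0.0 (shut) to 1.0 (fully open); "grasp_force": force on a finger pad.
Only numpy, scipy, OpenCV 4.12 (cv2) and the standard library are available. Lean on these libraries where they do the work, as an engineer would, in place of code of your own. Each camera call takes 0.05 s, during which the arm holds its last target. There are 200 camera calls.

### The job

Clear up the cups: nest the three enamel cups on the middle of the round cork mat, first the tall blue one at the bottom, then the green one seated fully in it, then the short white one seated fully in the green. Also stand the clay cup upright on the middle of the white tile with the blue diamond. Set every cup down gently without dropping it, let go of everything, and leave the bowls, the yellow box and the spatula where they are.

Things in the scene. Friction and masses are not known exactly. Their poses are not given: they have to be found in the camera images.
- tall_cup: Blue enamel stacking cup, tallest. Outside dia. 64 mm from 20 mm up to the rim at 75 mm; straight wall 3 mm, inner floor at 24 mm. Below 20 mm a solid foot, dia. 44 (bottom) to 50 mm, fits another such cup (3 mm play all round), the shoulder resting on its rim. A cup nested in this one has its underside 55 mm above this origin. 80 to 180 g. Origin: centre of underside; z: axis, up.
- middle_cup: Green enamel stacking cup, middle-sized. Outside dia. 64 mm from 20 mm up to the rim at 62 mm; straight wall 3 mm, inner floor at 24 mm. Below 20 mm a solid foot, dia. 44 (bottom) to 50 mm, fits another such cup (3 mm play all round), the shoulder resting on its rim. A cup nested in this one has its underside 42 mm above this origin. 80 to 180 g. Origin: centre of underside; z: axis, up.
- short_cup: White enamel stacking cup, shortest. Outside dia. 64 mm from 20 mm up to the rim at 50 mm; straight wall 3 mm, inner floor at 24 mm. Below 20 mm a solid foot, dia. 44 (bottom) to 50 mm, fits another such cup (3 mm play all round), the shoulder resting on its rim. 80 to 180 g. Origin: centre of underside; z: axis, up.
- clay_cup: Brown-red clay drinking cup, open above, no handle, 64 mm outside diameter at the rim, slightly narrower at the foot, 75 mm high, wall 5 mm; 140 to 240 g. Origin: centre of the underside; z up along the axis.
- cork_mat: Round cork mat fixed to the work surface, 110 mm in diameter, 10 mm thick. Origin: centre of its underside, on the work surface (its top is 10 mm higher); z up.
- tile: Square white glazed tile with a blue diamond in the middle, fixed to the work surface, 110 x 110 mm, 10 mm thick. Origin: centre of its underside, on the work surface (its top is 10 mm higher); z up, x and y along its edges.
- bowls: Bystander: a nested stack of three steel bowls, 160 mm across, 75 mm high, loose. Origin: centre of the underside.
- yellow_box: Bystander: closed yellow plastic box with white clip latches on two sides, 173 x 128 x 74 mm (x, y, z), loose. Origin: centre of the underside.
- spatula: Bystander: spatula with bamboo handle and red silicone blade, 260 mm long, lying flat along its x axis with the handle to -x, loose. Origin: at its middle, on the work surface.
Mind the look-alikes: they are no part of the job. There is more than one size of the clay_cup; the job needs the middle-sized.

How it is judged:
By the outcome, as a careful person would: the job done as asked, in the order asked, and still so for the second after the job is handed in, with the robot touching nothing.
It also fails if it takes over 109 s, if anything falls off the work surface, if the arm or the gripper's body presses on something with over 40 N, if the wrist force passes 120 N, or if a joint passes its speed limit or range.

## Working session

There is one attempt and no reset: what is moved stays moved. The work goes in short steps, Python scripts to look and compute and a shell command to move; the robot and the scene stay as the last step left them, time stands still between calls to the robot, and variables do not carry over. Pictures are saved under pics/ and viewed, at most 14 in all, crops included, and the job is handed in when it is done.

```bash
mkdir -p pics; cat > h.py <<'E'
import numpy as np, cv2, pickle
from bench import ctrl
def snap(n,f):
    s=ctrl.snapshot(n); pickle.dump(s,open(f'{n}.pkl','wb')); cv2.imwrite(f'pics/{f}.png',s['color']); return s
def load(n): return pickle.load(open(f'{n}.pkl','rb'))
def cam(s):
    h=s['color'].shape[0]; f=h/2/np.tan(np.radians(s['vertical_fov'])/2)
    K=np.array([[f,0,s['cx']],[0,f,s['cy']],[0,0,1.]])
    return K,np.array([s['k1'],0,0,0,0.]),np.array(s['rvec'],float),np.array(s['tvec'],float)
def ground(s,px,z):
    K,D,r,t=cam(s); p=cv2.undistortPoints(np.array(px,float).reshape(-1,1,2),K,D).reshape(-1,2)
    R=cv2.Rodrigues(r)[0]; c=-R.T@t; d=np.c_[p,np.ones(len(p))]@R
    return c+d*((z-c[2])/d[:,2])[:,None]
def proj(s,P):
    K,D,r,t=cam(s); return cv2.projectPoints(np.array(P,float).reshape(-1,1,3),r,t,K,D)[0].reshape(-1,2)
E
python3 - <<'E'
from h import *
for n in("scene","top"):
    s=snap(n,n+'0'); K,D,r,t=cam(s); print(n,K[0,0],s['k1'],-cv2.Rodrigues(r)[0].T@t)
    cv2.imwrite(f'pics/{n}0b.png',cv2.resize(s['color'],(800,600),interpolation=cv2.INTER_CUBIC))
print(ctrl.read_state())
E
```

```text
scene 495.7694187982529 -0.09172741401775883 [1087.72836431  613.02618844  986.44369782]
top 539.3607054808793 0.07011354111946817 [ 353.68870233    2.36231511 1769.66796381]
{'time_s': 0.1, 'qpos': array([-7.39237571e+01,  1.24733970e+01,  9.25192026e+01,  2.26007402e-04,
        7.51335690e+01, -6.42925175e+00]), 'joint_velocities': array([-0.08508621, -0.1338828 , -0.21954402,  0.02231258,  0.09602038,
        0.08984586]), 'joint_torque': array([-6.73528593e-04, -3.98080015e+01, -3.04971099e+01, -2.17453389e-04,
        4.28164334e-03,  2.06594336e-05]), 'ee_pos': array([ 239.04229568, -576.68395829,  230.08920214]), 'ee_rot': array([-1.79874649e+02, -1.43448143e-02,  2.25054207e+01]), 'contact_force': array([-0.72793786,  0.70175522, -0.61878659]), 'moment': array([ 0.01275794,  0.00576103, -0.05864062]), 'grasp_force': 0.0, 'width': 0.9994362924450971}
```

View pics/scene0b.png

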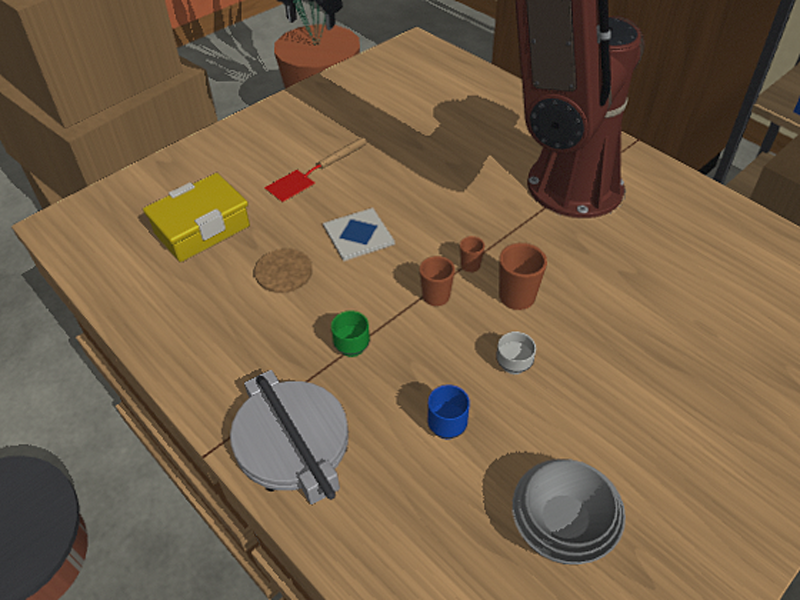

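View pics/top0b.png

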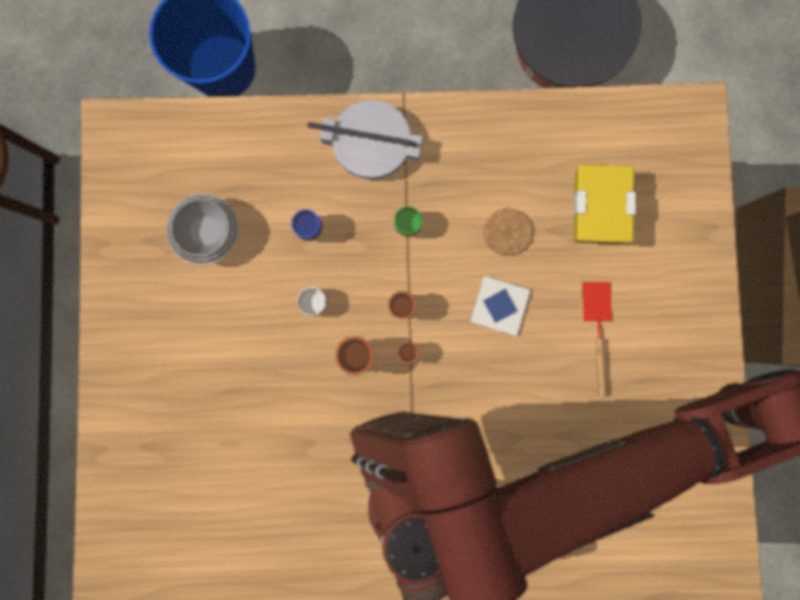

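The scene view shows blue at (448,412), green (350,333), white (516,352), the middle clay cup (436,280) between a large and a small one, the mat (284,270) and the tile (359,233). The top view agrees. Next I fit the silhouettes.

```bash
cat > fit.py <<'E'
from h import *
from scipy.optimize import least_squares
def mask(s,seed,kind):
    hsv=cv2.cvtColor(s['color'],cv2.COLOR_BGR2HSV); H,S,V=[hsv[...,i].astype(int) for i in range(3)]
    m={'blue':(H>105)&(H<130)&(S>120),'green':(H>45)&(H<85)&(S>110),'white':(S<45)&(V>85),
       'clay':((H<11)|(H>172))&(S>95),'cork':(H<20)&(S>70)&(V<168),'dia':(H>95)&(H<130)&(S>90)}[kind].astype(np.uint8)
    n,l,st,c=cv2.connectedComponentsWithStats(m)
    x,y=[int(v/800*560) for v in seed]
    w=l[y-5:y+6,x-5:x+6]; w=w[w>0]; k=np.bincount(w).argmax()
    return (l==k)
def feats(mk):
    ys,xs=np.nonzero(mk); return np.array([xs.min(),xs.max()+1,ys.min(),ys.max()+1])-.5,len(xs)
A=np.linspace(0,2*np.pi,90)
def model(s,xy,rings):
    P=np.concatenate([np.c_[xy[0]+r*np.cos(A),xy[1]+r*np.sin(A),0*A+z] for r,z in rings]); p=proj(s,P)
    return np.array([p[:,0].min(),p[:,0].max(),p[:,1].min(),p[:,1].max()])
def cup(h): return [(22,0),(25,20),(32,20),(32,h)]
T={'blue':((448,412),(307,225),cup(75)),'green':((350,333),(408,221),cup(62)),'white':((516,352),(313,301),cup(50)),
 'clay':((436,285),(402,305),[(26,0),(32,75)]),'cork':((284,270),(509,232),[(55,0),(55,10)]),'dia':((359,233),(500,305),None)}
def fit(k,ss):
    seeds=T[k][:2]
    g=ground(ss['scene'],[np.array(seeds[0])*.7],20)[0][:2]
    out={}
    for names in (('scene',),('top',),('scene','top')):
        fs={n:feats(mask(ss[n],seeds[0 if n=='scene' else 1],k))[0] for n in names}
        r=least_squares(lambda v:np.concatenate([model(ss[n],v,T[k][2])-fs[n] for n in names]),g)
        out[names]=r.x; print(k,names,r.x.round(1),r.fun.round(1))
E
python3 - <<'E'
from fit import *
ss={n:load(n) for n in('scene','top')}
for k in('blue','green','white','clay','cork'): fit(k,ss)
for n,i in(('scene',0),('top',1)):
    m=mask(ss[n],T['dia'][i],'dia'); ys,xs=np.nonzero(m); print('dia',n,ground(ss[n],[[xs.mean(),ys.mean()]],10).round(1),len(xs))
s=ss['scene']
a=cv2.resize(s['color'][150:290,170:400],None,fx=3.4,fy=3.4,interpolation=cv2.INTER_CUBIC); cv2.imwrite('pics/c1.png',a)
# other obstacles
print(ground(ss['top'],np.array([[355,355],[408,352],[202,228],[372,139],[605,205]])*.7,60).round(0))
E
```

```text
blue ('scene',) [630.6 225.4] [-0.4  0.4 -1.2  1.2]
blue ('top',) [629.6 222.6] [-3.   3.1 -3.6  3.7]
blue ('scene', 'top') [630.1 224.3] [-0.6  0.2 -1.7  0.8 -3.6  2.6 -3.8  3.6]
green ('scene',) [635.3  -2.3] [-0.1  0.2 -0.4  0.4]
green ('top',) [636.4  -2.5] [-1.   1.  -1.8  1.9]
green ('scene', 'top') [635.7  -2.4] [-0.3  0.  -0.3  0.5 -1.   1.  -1.6  2. ]
white ('scene',) [458.4 217.6] [-0.5  0.5 -0.1  0.1]
white ('top',) [459.5 217.5] [-0.5  0.5 -0.7  0.7]
white ('scene', 'top') [458.9 217.7] [-0.6  0.4  0.   0.2 -0.6  0.5 -0.5  0.9]
clay ('scene',) [444.4  14.8] [-0.6  0.6 -1.   0.9]
clay ('top',) [447.4  13.5] [-1.7  1.7 -1.2  1.2]
clay ('scene', 'top') [445.7  14.4] [-1.   0.1 -0.8  1.1 -2.   1.4 -0.6  1.7]
cork ('scene',) [547.5  26.5] [ 258.4 -258.3  212.1 -171.9]
cork ('top',) [ 607.8 -238.8] [ 0.1 -0.1 -1.3  1.3]
cork ('scene', 'top') [555.  -96.6] [ 225.4 -293.   189.1 -197.6  -42.5  -42.9   15.8   18.4]
dia scene [[ 439.8 -208.9   10. ]] 273
dia top [[ 441.  -206.9   10. ]] 225
[[ 337.  122.   60.]
 [ 341.    5.   60.]
 [ 629.  457.   60.]
 [ 822.   74.   60.]
 [ 657. -443.   60.]]
```

View pics/c1.png

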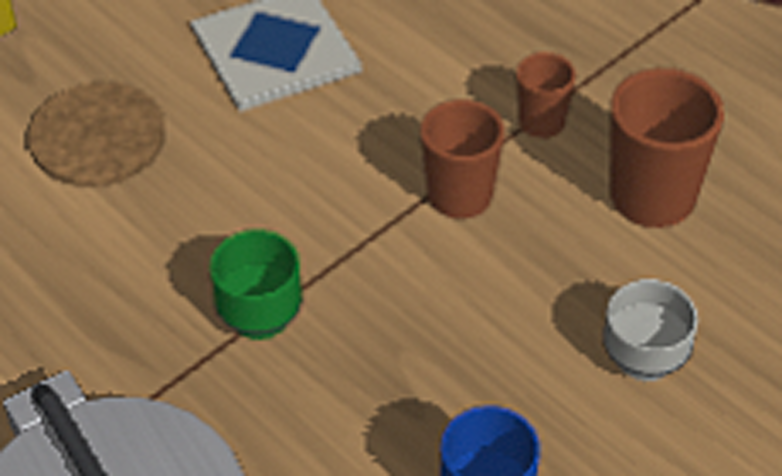

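```bash
cat > go.py <<'E'
import sys; from h import *
from scipy.spatial.transform import Rotation as Rn
def go(x,y,z,yaw=0):
    s=ctrl.read_state(); R=Rn.from_euler('xyz',s['ee_rot'],degrees=True)
    G=Rn.from_euler('xyz',[180,0,yaw],degrees=True)
    print('t',round(s['time_s'],2),'pos',s['ee_pos'].round(1),'rot',s['ee_rot'].round(2),'turn',(R.inv()*G).as_rotvec(degrees=True).round(1),'shift cm',(R.inv().apply(np.array([x,y,z])-s['ee_pos'])/10).round(2),'F',s['contact_force'].round(1),'w',round(s['width'],3),'g',round(float(s['grasp_force']),1))
if __name__=='__main__': go(*map(float,sys.argv[1:]))
E
python3 go.py 630.3 224.5 230
python3 - <<'E'
from h import *
s=load('scene'); print(ground(s,[[170+95.5/3.4,150+131/3.4]],10),proj(s,[[608,-239,10]]))
E
```

```text
t 0.1 pos [ 239.  -576.7  230.1] rot [-1.7987e+02 -1.0000e-02  2.2510e+01] turn [-0.1  0.  22.5] shift cm [ 66.81 -59.04   0.15] F [-0.7  0.7 -0.6] w 0.999 g 0.0
[[ 612.48208007 -228.86011582   10.        ]] [[197.15589867 185.79317513]]
```

```bash
python3 - <<'E'
from h import *
A=np.linspace(0,6.283,120); out=[]
for n,(x,y) in(('scene',(198,187)),('top',(356,162))):
    s=load(n); F=10; c=cv2.resize(s['color'][y-25:y+25,x-35:x+35],None,fx=F*.56,fy=F*.56*1.0,interpolation=cv2.INTER_CUBIC)
    for ctr,col in(((608,-239),(255,255,0)),((611,-232),(255,0,255))):
        for z in(10,0):
            p=(proj(s,np.c_[ctr[0]+55*np.cos(A),ctr[1]+55*np.sin(A),0*A+z])-[x-35,y-25]+.5)*F*.56
            cv2.polylines(c,[p.astype(int)],True,col,1)
    out.append(c)
cv2.imwrite('pics/mat.png',np.hstack(out))
E
```

```text
(no output)
```

View pics/mat.png

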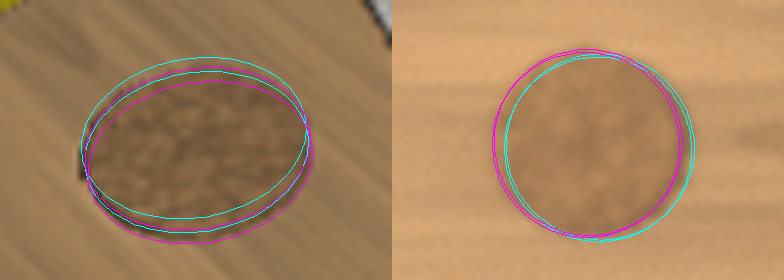

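The mat's visible outline sits symmetrically between the two fits, so its centre is about (609.5,-235.5). Now I move to the blue cup.

```bash
python3 -m handwheel '[[[0,0,22.5,33,-29,0,1],[0,0,22.5,33,-29,0,1],[0,0,22.5,33,-29,0,1],[0,0,22.5,33,-29,0,1],[0,0,22.5,33,-29,0,1],[0,0,22.5,33,-29,0,1],[0,0,22.5,33,-29,0,1],[0,0,22.5,33,-29,0,1]]]' 40; python3 go.py 630.3 224.5 180
```

```text
time_s: 1.1
ee_pos: [434.0, -179.3, 230.8]
ee_rot: [-179.9, 0.0, 0.4]
contact_force: [-0.6, -1.2, 0.4]
width: 0.999
grasp_force: 0.0
t 1.1 pos [ 434.  -179.3  230.8] rot [-1.7992e+02  2.0000e-02  4.0000e-01] turn [-0.1  0.   0.4] shift cm [ 19.92 -40.23   5.13] F [-0.6 -1.2  0.4] w 0.999 g 0.0
```

```bash
python3 -m handwheel '[[[0,0,0,19.6,-40.4,5,1],[0,0,0,19.6,-40.4,5,1],[0,0,0,19.6,-40.4,5,1],[0,0,0,19.6,-40.4,5,1],[0,0,0,19.6,-40.4,5,1],[0,0,0,19.6,-40.4,5,1],[0,0,0,19.6,-40.4,5,1],[0,0,0,19.6,-40.4,5,1]]]'; python3 -m handwheel '[[[0,0,0,0,0,0,1],[0,0,0,0,0,0,1]]]' >/dev/null; python3 go.py 630.3 224.5 24
```

```text
time_s: 2.1
ee_pos: [629.7, 222.6, 179.6]
ee_rot: [180.0, 0.1, 0.1]
contact_force: [-0.0, -0.6, -0.7]
width: 1.003
grasp_force: 0.0
t 2.35 pos [628.8 218.8 181.2] rot [ 1.7994e+02  4.0000e-02 -1.0000e-01] turn [ 0.1  0.  -0.1] shift cm [ 0.16 -0.59 15.72] F [ 0.3  0.  -0.6] w 1.001 g 0.0
```

```bash
python3 -m handwheel '[[[0,0,0,0.15,-0.6,4,1],[0,0,0,0.15,-0.6,8,1],[0,0,0,0.15,-0.6,8,1],[0,0,0,0.15,-0.6,8,1],[0,0,0,0.15,-0.6,8,1]]]'; python3 go.py 630.3 224.5 24
python3 -m handwheel '[[[0,0,0,0,0,0,1]]]' | grep pos;python3 -m handwheel '[[[0,0,0,0,0,0,1]]]' | grep pos; python3 - <<'E'
from h import *
s=snap('scene','s1'); print(proj(s,[[630,225,75]])); cv2.imwrite('pics/s1c.png',cv2.resize(s['color'][220:340,220:400],None,fx=4,fy=4,interpolation=cv2.INTER_CUBIC))
E
```

```text
time_s: 2.98
ee_pos: [632.6, 226.8, 104.4]
ee_rot: [-179.9, -0.3, -0.0]
contact_force: [-0.1, -0.9, 1.3]
width: 1.001
grasp_force: 0.0
t 2.98 pos [632.6 226.8 104.4] rot [-1.7994e+02 -2.8000e-01 -3.0000e-02] turn [-0.1 -0.3 -0. ] shift cm [-0.27  0.24  8.04] F [-0.1 -0.9  1.3] w 1.001 g 0.0
ee_pos: [631.9, 227.0, 103.6]
ee_pos: [631.2, 227.1, 102.4]
[[314.2871522  280.10536511]]
```

View pics/s1c.png

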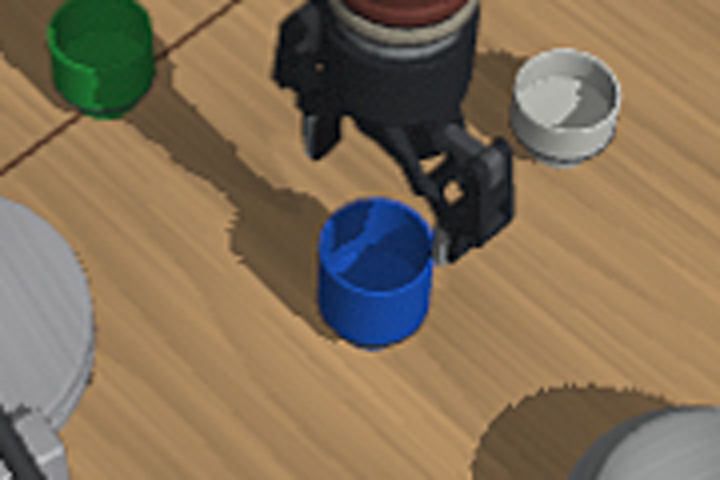

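The open fingers straddle the blue cup, with the tips at crop (315,150) and (440,255) and the rim centre at (376,245). The cup is centred between them.

```bash
python3 -m handwheel '[[[0,0,0,-0.1,0.2,3,1],[0,0,0,-0.1,0.2,6,1],[0,0,0,-0.1,0.2,7.8,1],[0,0,0,-0.1,0.2,7.8,1],[0,0,0,-0.1,0.2,7.8,1]]]' 40;  python3 -m handwheel '[[[0,0,0,0,0,0,0.55],[0,0,0,0,0,0,0.4],[0,0,0,0,0,0,-1],[0,0,0,0,0,0,-1],[0,0,0,0,0,0,-1],[0,0,0,0,0,0,-1]]]' 40; python3 go.py 630.3 224.5 24
```

```text
time_s: 3.9
ee_pos: [630.6, 225.2, 24.5]
ee_rot: [-180.0, -0.1, 0.0]
contact_force: [0.1, -0.4, 0.8]
width: 1.001
grasp_force: 0.0
time_s: 4.65
ee_pos: [631.3, 225.3, 25.4]
ee_rot: [-179.9, -0.2, 0.0]
contact_force: [0.0, -0.6, 5.5]
width: 0.749
grasp_force: 44.5
t 4.65 pos [631.3 225.3  25.4] rot [-1.7995e+02 -2.1000e-01  1.0000e-02] turn [-0.1 -0.2  0. ] shift cm [-0.11  0.08  0.14] F [ 0.  -0.6  5.5] w 0.749 g 44.5
```

```bash
python3 -m handwheel '[[[0,0,0,0,0,-0.5,-1],[0,0,0,0,0,-2,-1],[0,0,0,0,0,-5,-1],[0,0,0,0,0,-8,-1],[0,0,0,-0.2,2,-11,-1],[0,0,0,-0.4,5,-13,-1],[0,0,0,-0.6,9,-14,-1],[0,0,0,-0.8,13,-14,-1]]]' 40;  python3 -m handwheel '[[[0,0,0,-0.2,4,0,-1],[0,0,0,-0.4,8,0,-1],[0,0,0,-0.6,12,0,-1],[0,0,0,-0.8,16,0,-1],[0,0,0,-1,20,0,-1],[0,0,0,-1.2,24,0,-1],[0,0,0,-1.3,27,0,-1],[0,0,0,-1.3,29,0,-1]]]'; python3 go.py 609.5 -235.5 120
```

```text
time_s: 5.65
ee_pos: [622.2, 93.9, 165.5]
ee_rot: [-180.0, -0.2, 0.0]
contact_force: [0.5, 0.1, -1.2]
width: 0.748
grasp_force: 44.4
time_s: 6.65
ee_pos: [608.2, -196.5, 163.7]
ee_rot: [-180.0, 0.0, -0.1]
contact_force: [-0.1, -0.4, -1.3]
width: 0.754
grasp_force: 44.4
t 6.65 pos [ 608.2 -196.5  163.7] rot [-1.7999e+02  0.0000e+00 -6.0000e-02] turn [-0.   0.  -0.1] shift cm [0.13 3.9  4.36] F [-0.1 -0.4 -1.3] w 0.754 g 44.4
```

```bash
python3 -m handwheel '[[[0,0,0,0,2,0,-1],[0,0,0,0,3.5,1,-1],[0,0,0,0,4,4,-1],[0,0,0,0,4,7,-1],[0,0,0,0,4,9.5,-1],[0,0,0,0,4,10.5,-1],[0,0,0,0,4,10.5,-1],[0,0,0,0,4,10.5,-1]]]'; python3 go.py 609.5 -235.5 35; python3 - <<'E'
from h import *
s=snap('scene','s2'); c=s['color'].copy(); A=np.linspace(0,6.283,90)
for r,z in((32,95),(22,20),(55,10)):
    p=proj(s,np.c_[609.5+r*np.cos(A),-235.5+r*np.sin(A),0*A+z]); cv2.polylines(c,[(p*16).astype(int)],True,(0,255,255),1,shift=4)
cv2.imwrite('pics/s2c.png',cv2.resize(c[120:240,120:280],None,fx=5,fy=5,interpolation=cv2.INTER_NEAREST))
E
```

```text
time_s: 7.65
ee_pos: [609.7, -235.5, 59.6]
ee_rot: [179.9, -0.1, 0.0]
contact_force: [-0.7, -1.2, -1.1]
width: 0.749
grasp_force: 44.4
t 7.65 pos [ 609.7 -235.5   59.6] rot [ 1.7994e+02 -1.2000e-01  2.0000e-02] turn [ 0.1 -0.1  0. ] shift cm [-0.02 -0.01  2.46] F [-0.7 -1.2 -1.1] w 0.749 g 44.4
```

View pics/s2c.png

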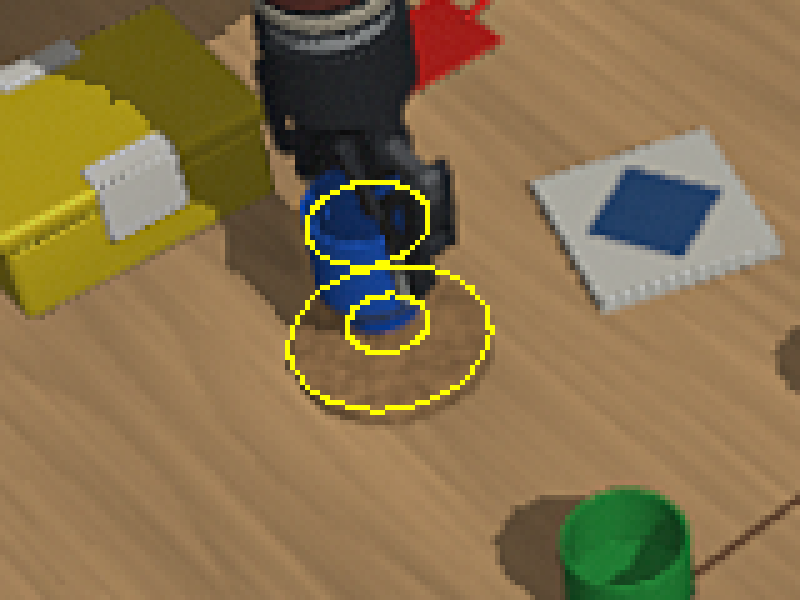

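The cup hangs upright over the mat, with its foot at crop (385,315), about 15 mm above the ring I drew. I lower it slowly.

```bash
python3 -m handwheel '[[[0,0,0,0,0,1,-1],[0,0,0,0,0,1.7,-1],[0,0,0,0,0,2.0,-1],[0,0,0,0,0,2.2,-1],[0,0,0,0,0,2.2,-1]]]'; python3 -m handwheel '[[[0,0,0,0,0,0.1,-1],[0,0,0,0,0,0.1,-1]]]'|grep -E "pos|force"; python3 -m handwheel '[[[0,0,0,0,0,0.1,-1],[0,0,0,0,0,0.1,-1]]]'|grep -E "pos|force"; python3 go.py 609.5 -235.5 35
```

```text
time_s: 8.32
ee_pos: [608.6, -235.1, 36.1]
ee_rot: [-180.0, 0.0, 0.0]
contact_force: [-0.4, -0.1, -0.9]
width: 0.749
grasp_force: 44.4
ee_pos: [608.8, -235.3, 35.6]
contact_force: [0.2, 0.1, -1.9]
grasp_force: 44.4
ee_pos: [608.9, -235.3, 35.5]
contact_force: [-2.9, 1.0, 5.2]
grasp_force: 44.8
t 8.82 pos [ 608.9 -235.3   35.5] rot [ 1.7999e+02 -1.0000e-02  1.0000e-02] turn [ 0. -0.  0.] shift cm [0.06 0.02 0.05] F [-2.9  1.   5.2] w 0.753 g 44.8
```

```bash
python3 -m handwheel '[[[0,0,0,0,0,0,0.55],[0,0,0,0,0,0,0.6],[0,0,0,0,0,0,0.7],[0,0,0,0,0,0,1],[0,0,0,0,0,0,1],[0,0,0,0,0,0,1]]]'; python3 -m handwheel '[[[0,0,0,0,0,-2,1],[0,0,0,0,0,-6,1],[0,0,0,0,0,-11,1],[0,0,0,0,0,-15,1],[0,0,0,1,-5,-15,1],[0,0,0,2,-10,-15,1],[0,0,0,2.6,-15,-15,1],[0,0,0,2.6,-20,-15,1]]]';  python3 go.py 635.6 -2.4 100;python3 - <<'E'
from h import *
s=snap('top','t2');snap('scene','s3')
import fit; fit.T['blue']=((272,240),(505,232),[(22,10),(25,30),(32,30),(32,85)])
fit.fit('blue',{'scene':load('scene'),'top':s})
E
```

```text
time_s: 9.57
ee_pos: [608.6, -235.2, 34.3]
ee_rot: [-180.0, -0.0, 0.0]
contact_force: [-0.0, 0.1, -0.1]
width: 1.002
grasp_force: 0.0
time_s: 10.58
ee_pos: [635.4, -33.7, 186.4]
ee_rot: [180.0, -0.2, 0.0]
contact_force: [-0.1, 0.0, -0.4]
width: 0.996
grasp_force: 0.0
t 10.57 pos [635.4 -33.7 186.4] rot [ 1.7998e+02 -1.6000e-01  0.0000e+00] turn [ 0.  -0.2  0. ] shift cm [-0.01 -3.13  8.64] F [-0.1  0.  -0.4] w 0.996 g 0.0
blue ('scene',) [ 610.  -236.5] [-0.4  0.4  0.  -0. ]
blue ('top',) [ 607.7 -231.4] [-2.2  2.1 -3.2  3.3]
blue ('scene', 'top') [ 609.4 -233.9] [ 0.4  1.2  0.4  0.4 -1.5  2.9 -3.7  2.7]
```

```bash
python3 -m handwheel '[[[0,0,0,0.1,-3.2,2,1],[0,0,0,0.1,-3.2,5,1],[0,0,0,0.1,-3.2,8,1],[0,0,0,0.1,-3.2,9,1],[0,0,0,0.1,-3.2,9,1],[0,0,0,0.1,-3.2,9,1]]]'; python3 go.py 635.6 -2.4 20; python3 - <<'E'
from h import *
s=snap('scene','s4'); cv2.imwrite('pics/s4c.png',cv2.resize(s['color'][140:290,160:340],None,fx=4,fy=4,interpolation=cv2.INTER_CUBIC))
E
```

```text
time_s: 11.42
ee_pos: [637.0, -3.7, 96.3]
ee_rot: [180.0, -0.2, -0.0]
contact_force: [-0.3, -1.0, 0.8]
width: 1.002
grasp_force: 0.0
t 11.43 pos [637.   -3.7  96.3] rot [ 1.7998e+02 -1.9000e-01 -2.0000e-02] turn [ 0.  -0.2 -0. ] shift cm [-0.17 -0.13  7.63] F [-0.3 -1.   0.8] w 1.002 g 0.0
```

View pics/s4c.png

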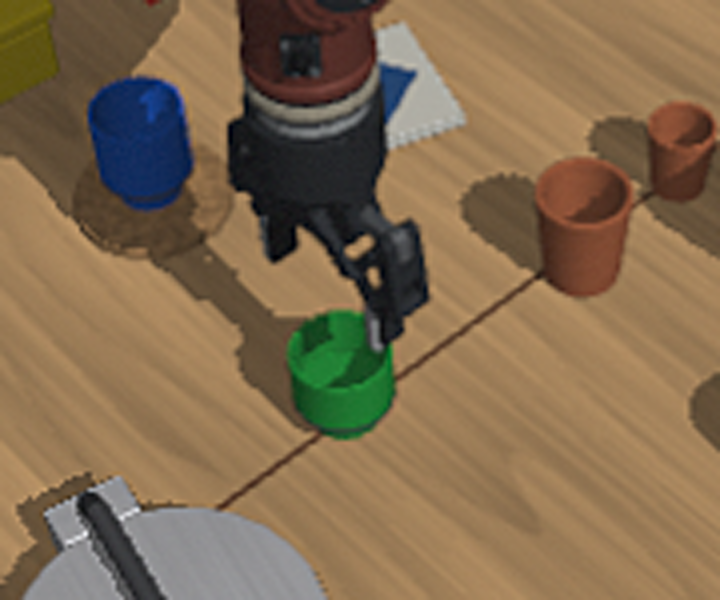

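The blue cup stands upright on the mat at crop (140,145), and the fingers are centred above the green cup's rim at (340,350).

```bash
python3 -m handwheel '[[[0,0,0,-0.1,-0.1,3,1],[0,0,0,-0.1,-0.1,6,1],[0,0,0,-0.1,-0.1,7.5,1],[0,0,0,-0.1,-0.1,7.5,1],[0,0,0,-0.1,-0.1,7.5,1]]]' 40;  python3 -m handwheel '[[[0,0,0,0,0,0,0.55],[0,0,0,0,0,0,0.4],[0,0,0,0,0,0,-1],[0,0,0,0,0,0,-1],[0,0,0,0,0,0,-1],[0,0,0,0,0,0,-1]]]' 40; python3 go.py 635.6 -2.4 20
```

```text
time_s: 12.1
ee_pos: [636.0, -2.3, 20.9]
ee_rot: [180.0, -0.2, 0.0]
contact_force: [0.2, 0.8, -0.1]
width: 1.005
grasp_force: 0.0
time_s: 12.85
ee_pos: [636.2, -2.3, 21.1]
ee_rot: [180.0, -0.2, 0.0]
contact_force: [0.9, 0.0, 5.7]
width: 0.726
grasp_force: 44.4
t 12.85 pos [636.2  -2.3  21.1] rot [ 1.7998e+02 -1.9000e-01  1.0000e-02] turn [ 0.  -0.2  0. ] shift cm [-0.06  0.01  0.11] F [0.9 0.  5.7] w 0.726 g 44.4
```

```bash
python3 -m handwheel '[[[0,0,0,0,0,-0.5,-1],[0,0,0,0,0,-2,-1],[0,0,0,0,0,-5,-1],[0,0,0,0,0,-8,-1],[0,0,0,0,0,-11,-1],[0,0,0,0,0,-13,-1],[0,0,0,0,0,-13,-1],[0,0,0,0,0,-13,-1]]]' 40;  python3 go.py 609.5 -235.5 151; python3 - <<'E'
from h import *
s=snap('scene','s5'); c=s['color'].copy(); A=np.linspace(0,6.283,90); z0=131
for r,z in((32,62),(22,0),(32,20)):
    p=proj(s,np.c_[636+r*np.cos(A),-2.3+r*np.sin(A),0*A+z+z0-2]); cv2.polylines(c,[(p*16).astype(int)],True,(0,255,255),1,shift=4)
cv2.imwrite('pics/s5c.png',cv2.resize(c[120:240,180:310],None,fx=5,fy=5,interpolation=cv2.INTER_NEAREST))
E
```

```text
time_s: 13.85
ee_pos: [633.6, -2.1, 148.0]
ee_rot: [-180.0, 0.1, 0.0]
contact_force: [0.3, 0.4, -1.3]
width: 0.729
grasp_force: 44.0
t 13.85 pos [633.6  -2.1 148. ] rot [-1.7998e+02  1.4000e-01  0.0000e+00] turn [-0.   0.1  0. ] shift cm [-2.41 23.34 -0.31] F [ 0.3  0.4 -1.3] w 0.729 g 44.0
```

View pics/s5c.png

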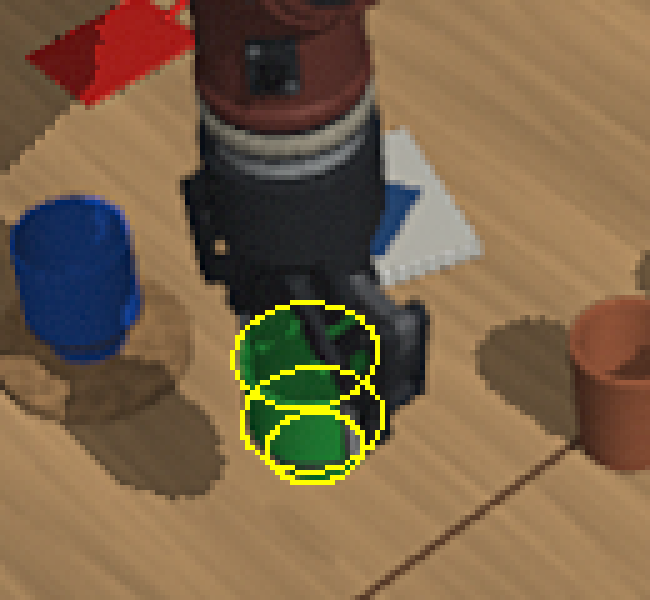

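```bash
python3 -m handwheel '[[[0,0,0,-0.3,3,0,-1],[0,0,0,-0.7,7,0,-1],[0,0,0,-1.1,11,0,-1],[0,0,0,-1.6,15,0,-1],[0,0,0,-2.0,19,0,-1],[0,0,0,-2.5,22,0,-1],[0,0,0,-2.6,23.3,0,-1],[0,0,0,-2.6,23.3,0,-1]]]';python3 -m handwheel '[[[0,0,0,0,0,2,-1],[0,0,0,0,0,3,-1],[0,0,0,0,0,3,-1],[0,0,0,0,0,3,-1]]]' >/dev/null;  python3 go.py 609.5 -235.5 86; python3 - <<'E'
from h import *
s=snap('scene','s6'); c=s['color'].copy(); A=np.linspace(0,6.283,90); z0=ctrl.read_state()['ee_pos'][2]-21
for r,z in((32,62+z0),(22,z0),(32,20+z0),(32,85),(29,85)):
    p=proj(s,np.c_[609.5+r*np.cos(A),-235.5+r*np.sin(A),0*A+z]); cv2.polylines(c,[(p*16).astype(int)],True,(0,255,255),1,shift=4)
f=lambda i:cv2.resize(i[100:210,150:230],None,fx=5,fy=5,interpolation=cv2.INTER_NEAREST)
cv2.imwrite('pics/s6c.png',np.hstack([f(s['color']),f(c)]))
E
```

```text
time_s: 14.9
ee_pos: [608.1, -235.2, 148.1]
ee_rot: [-179.9, 0.1, -0.1]
contact_force: [-0.3, -0.5, -0.7]
width: 0.725
grasp_force: 44.2
t 15.4 pos [ 608.8 -234.7  119.2] rot [-1.8e+02  0.0e+00  4.0e-02] turn [-0.  0.  0.] shift cm [0.07 0.08 3.32] F [-0.6 -0.8 -0.3] w 0.728 g 44.2
```

View pics/s6c.png

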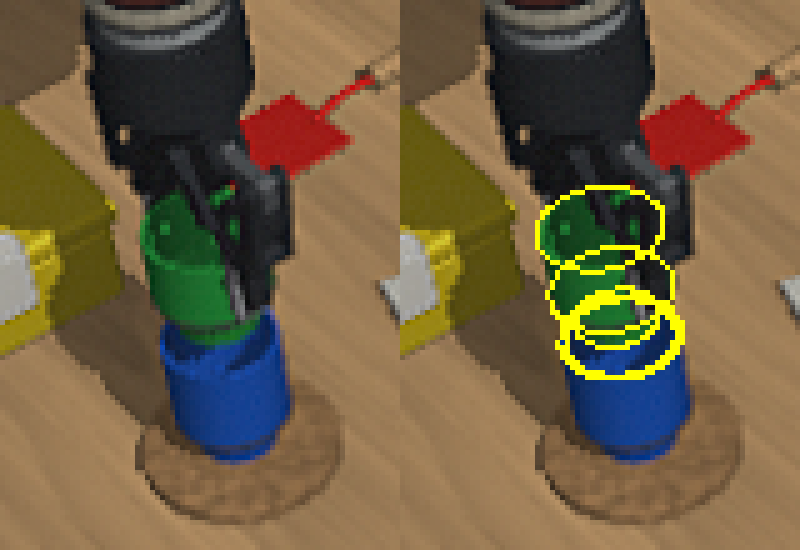

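The green cup's foot, at (215,335) in the left panel, is over the blue opening, whose rim is centred at (222,335). Both are offset the same way from my rings, so they are aligned.

```bash
python3 -m handwheel '[[[0,0,0,0,0,0.8,-1],[0,0,0,0,0,1.6,-1],[0,0,0,0,0,2.2,-1],[0,0,0,0,0,2.6,-1],[0,0,0,0,0,2.9,-1],[0,0,0,0,0,2.9,-1],[0,0,0,0,0,2.9,-1]]]'; python3 -m handwheel '[[[0,0,0,0,0,0.15,-1],[0,0,0,0,0,0.15,-1]]]'|grep -E "pos|force"; python3 -m handwheel '[[[0,0,0,0,0,0.15,-1],[0,0,0,0,0,0.15,-1]]]'|grep -E "pos|force"; python3 go.py 609.5 -235.5 86
```

```text
time_s: 16.32
ee_pos: [608.8, -235.3, 90.6]
ee_rot: [180.0, -0.0, 0.0]
contact_force: [0.4, 0.8, -0.7]
width: 0.727
grasp_force: 44.2
ee_pos: [608.6, -235.1, 88.8]
contact_force: [-0.2, -0.6, -1.6]
grasp_force: 44.2
ee_pos: [608.5, -235.1, 87.1]
contact_force: [0.3, -0.1, -2.0]
grasp_force: 44.2
t 16.82 pos [ 608.5 -235.1   87.1] rot [-1.7999e+02  2.0000e-02  1.0000e-02] turn [-0.  0.  0.] shift cm [0.1  0.04 0.11] F [ 0.3 -0.1 -2. ] w 0.727 g 44.2
```

```bash
for i in 1; do python3 -m handwheel '[[[0,0,0,0,0,0.1,-1],[0,0,0,0,0,0.1,-1]]]'|grep -E "pos|force"; python3 -m handwheel '[[[0,0,0,0,0,0.1,-1],[0,0,0,0,0,0.1,-1]]]'|grep -E "pos|force"; done
```

```text
ee_pos: [608.6, -235.1, 86.3]
contact_force: [0.5, 1.0, -2.2]
grasp_force: 44.2
ee_pos: [608.9, -235.2, 86.1]
contact_force: [-1.0, -0.3, 3.1]
grasp_force: 44.5
```

```bash
python3 -m handwheel '[[[0,0,0,0,0,0,0.55],[0,0,0,0,0,0,0.6],[0,0,0,0,0,0,0.7],[0,0,0,0,0,0,1],[0,0,0,0,0,0,1],[0,0,0,0,0,0,1]]]'; python3 -m handwheel '[[[0,0,0,0,0,-2,1],[0,0,0,0,0,-5,1],[0,0,0,0,0,-9,1],[0,0,0,0,0,-11,1],[0,0,0,-1,-5,-11,1],[0,0,0,-3,-10,-11,1],[0,0,0,-5,-15,-11,1],[0,0,0,-7,-20,-11,1]]]';  python3 go.py 458.9 217.6 100;python3 - <<'E'
from h import *
s=snap('scene','s7'); cv2.imwrite('pics/s7c.png',cv2.resize(s['color'][100:210,150:260],None,fx=5,fy=5,interpolation=cv2.INTER_NEAREST))
import fit; fit.T['green']=((264,190),(505,225),[(25,85),(32,85),(32,127)])
fit.fit('green',{'scene':s,'top':snap('top','t7')})
E
```

```text
time_s: 18.08
ee_pos: [608.6, -235.2, 85.3]
ee_rot: [180.0, -0.0, 0.0]
contact_force: [0.9, 0.7, 0.6]
width: 0.998
grasp_force: 0.0
time_s: 19.08
ee_pos: [537.8, -33.7, 195.6]
ee_rot: [-180.0, -0.0, -0.0]
contact_force: [0.6, 0.7, 0.1]
width: 0.998
grasp_force: 0.0
t 19.07 pos [537.8 -33.7 195.6] rot [-1.7999e+02 -2.0000e-02 -2.0000e-02] turn [-0. -0. -0.] shift cm [ -7.9  -25.13   9.57] F [0.6 0.7 0.1] w 0.998 g 0.0Traceback (most recent call last):
  File "<stdin>", line 4, in <module>
  File "fit.py", line 25, in fit
    fs={n:feats(mask(ss[n],seeds[0 if n=='scene' else 1],k))[0] for n in names}
                ~~~~^^^^^^^^^^^^^^^^^^^^^^^^^^^^^^^^^^^^^^^
  File "fit.py", line 9, in mask
    w=l[y-5:y+6,x-5:x+6]; w=w[w>0]; k=np.bincount(w).argmax()
                                      ~~~~~~~~~~~~~~~~~~~~~^^
ValueError: attempt to get argmax of an empty sequence
```

View pics/s7c.png

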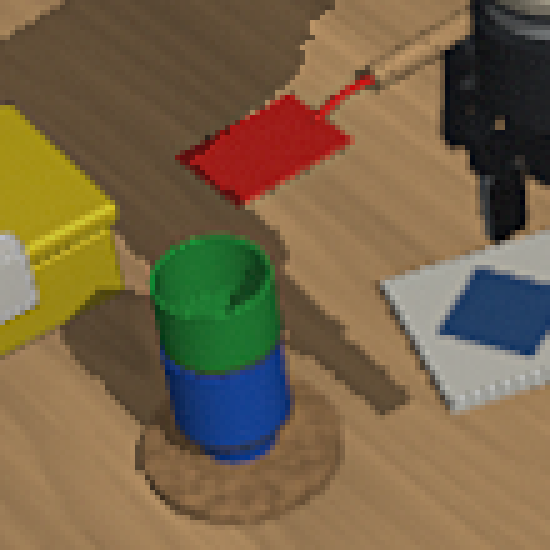

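The green cup is seated squarely in the blue one, with the seam at crop (222,355). On to the white cup.

```bash
python3 -m handwheel '[[[0,0,0,-2,-5,0,1],[0,0,0,-4,-10,0,1],[0,0,0,-6,-15,0,1],[0,0,0,-7.9,-20,0,1],[0,0,0,-7.9,-25.1,0,1],[0,0,0,-7.9,-25.1,3,1],[0,0,0,-7.9,-25.1,7,1],[0,0,0,-7.9,-25.1,11,1]]]'; python3 -m handwheel '[[[0,0,0,0,0,0,1],[0,0,0,0,0,0,1],[0,0,0,0,0,0,1]]]'; python3 go.py 458.9 217.6 18
```

```text
time_s: 20.18
ee_pos: [460.5, 215.9, 84.9]
ee_rot: [-180.0, -0.1, 0.0]
contact_force: [-0.9, 0.0, 0.3]
width: 0.997
grasp_force: 0.0
time_s: 20.55
ee_pos: [461.7, 216.3, 87.7]
ee_rot: [-179.9, -0.2, -0.0]
contact_force: [0.6, -0.5, 0.6]
width: 1.003
grasp_force: 0.0
t 20.55 pos [461.7 216.3  87.7] rot [-1.7992e+02 -2.5000e-01 -1.0000e-02] turn [-0.1 -0.2 -0. ] shift cm [-0.31 -0.12  6.97] F [ 0.6 -0.5  0.6] w 1.003 g 0.0
```

```bash
python3 -m handwheel '[[[0,0,0,-0.2,-0.1,3,1],[0,0,0,-0.2,-0.1,6,1],[0,0,0,-0.2,-0.1,6.8,1],[0,0,0,-0.2,-0.1,6.8,1],[0,0,0,-0.2,-0.1,6.8,1],[0,0,0,-0.2,-0.1,6.8,1]]]' 40; python3 go.py 458.9 217.6 18
```

```text
time_s: 21.3
ee_pos: [458.8, 217.2, 18.6]
ee_rot: [-180.0, -0.1, 0.0]
contact_force: [-0.8, 0.3, -0.1]
width: 0.999
grasp_force: 0.0
t 21.3 pos [458.8 217.2  18.6] rot [-1.7996e+02 -1.4000e-01  1.0000e-02] turn [-0.  -0.1  0. ] shift cm [ 0.01 -0.04  0.06] F [-0.8  0.3 -0.1] w 0.999 g 0.0
```

```bash
 python3 -m handwheel '[[[0,0,0,0,0,0,0.55],[0,0,0,0,0,0,0.4],[0,0,0,0,0,0,-1],[0,0,0,0,0,0,-1],[0,0,0,0,0,0,-1],[0,0,0,0,0,0,-1]]]' 40; python3 -m handwheel '[[[0,0,0,0,0,-0.5,-1],[0,0,0,0,0,-2,-1],[0,0,0,0,0,-5,-1],[0,0,0,0,0,-8,-1],[0,0,0,0,0,-11,-1],[0,0,0,0,0,-14,-1],[0,0,0,0,0,-17,-1],[0,0,0,0,0,-18,-1]]]' 40;python3 go.py 609.5 -235.5 180
```

```text
time_s: 22.05
ee_pos: [458.2, 217.1, 18.4]
ee_rot: [-180.0, -0.1, 0.0]
contact_force: [-1.8, 0.1, 5.2]
width: 0.745
grasp_force: 44.1
time_s: 23.05
ee_pos: [459.0, 217.3, 200.4]
ee_rot: [-179.9, -0.3, 0.0]
contact_force: [0.2, 0.2, -1.0]
width: 0.752
grasp_force: 44.3
t 23.05 pos [459.  217.3 200.4] rot [-179.91   -0.29    0.  ] turn [-0.1 -0.3  0. ] shift cm [15.04 45.28  2.04] F [ 0.2  0.2 -1. ] w 0.752 g 44.3
```

```bash
python3 -m handwheel '[[[0,0,0,1,3,0,-1],[0,0,0,2,7,0,-1],[0,0,0,4,11,0,-1],[0,0,0,5,15,0,-1],[0,0,0,6,19,0,-1],[0,0,0,7.5,23,0,-1],[0,0,0,8.5,27,0,-1],[0,0,0,10,31,0,-1]]]' >/dev/null; python3 -m handwheel '[[[0,0,0,1.2,4,0,-1],[0,0,0,2.4,8,0,-1],[0,0,0,4,11,0,-1],[0,0,0,4.7,13,0,-1],[0,0,0,5,14.2,0,-1],[0,0,0,5,14.2,1,-1],[0,0,0,5,14.2,2,-1],[0,0,0,5,14.2,2,-1]]]'; python3 go.py 609 -235.3 155
```

```text
time_s: 25.05
ee_pos: [606.2, -233.4, 175.1]
ee_rot: [-179.9, 0.2, 0.1]
contact_force: [-0.6, -0.0, -0.9]
width: 0.748
grasp_force: 44.3
t 25.05 pos [ 606.2 -233.4  175.1] rot [-1.7988e+02  2.1000e-01  7.0000e-02] turn [-0.1  0.2  0.1] shift cm [0.29 0.19 2.01] F [-0.6 -0.  -0.9] w 0.748 g 44.3
```

```bash
python3 -m handwheel '[[[0,0,0,0.2,0.2,1,-1],[0,0,0,0.2,0.2,1.7,-1],[0,0,0,0.2,0.2,1.7,-1],[0,0,0,0.2,0.2,1.7,-1],[0,0,0,0.2,0.2,1.7,-1]]]'; python3 go.py 609 -235.3 126;  python3 - <<'E'
from h import *
s=snap('scene','s8'); cv2.imwrite('pics/s8c.png',cv2.resize(s['color'][90:200,150:230],None,fx=5,fy=5,interpolation=cv2.INTER_NEAREST))
E
```

```text
time_s: 25.68
ee_pos: [609.9, -237.3, 160.8]
ee_rot: [180.0, -0.0, 0.0]
contact_force: [1.0, 1.0, -1.5]
width: 0.751
grasp_force: 44.4
t 25.68 pos [ 609.9 -237.3  160.8] rot [ 1.7998e+02 -4.0000e-02  0.0000e+00] turn [ 0. -0.  0.] shift cm [-0.09 -0.2   3.48] F [ 1.   1.  -1.5] w 0.751 g 44.4
```

View pics/s8c.png

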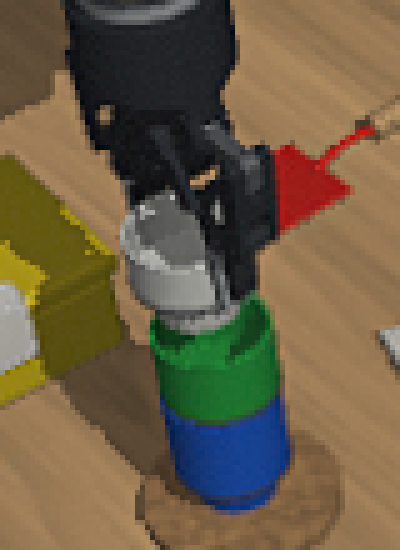

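```bash
python3 -m handwheel '[[[0,0,0,0,0,0,-1],[0,0,0,0,0,0,-1],[0,0,0,0,0,0,-1]]]' | grep pos; python3 go.py 609 -235.3 126;  python3 - <<'E'
from h import *
s=snap('scene','s9'); 
hsv=cv2.cvtColor(s['color'],cv2.COLOR_BGR2HSV); H,S,V=[hsv[...,i].astype(int) for i in range(3)]
z0=ctrl.read_state()['ee_pos'][2]-18.4
A=np.linspace(0,6.283,180)
def M(x,y,rings):
    m=np.zeros(H.shape,np.uint8)
    for a,b in zip(rings,rings[1:]):
        p=proj(s,np.concatenate([np.c_[x+r*np.cos(A),y+r*np.sin(A),0*A+z] for r,z in(a,b)])); cv2.fillConvexPoly(m,cv2.convexHull((p*16).round().astype(np.int32)),1,shift=4)
    return m
w=((S<45)&(V>85)).astype(np.uint8); g=((H>45)&(H<85)&(S>90)).astype(np.uint8); b=((H>105)&(H<130)&(S>120)).astype(np.uint8)
win=np.zeros_like(w); win[90:160,170:200]=1; w*=win   # keep left of the finger
gw=np.zeros_like(w); gw[140:190,175:215]=1
def best(m,rings,win,ctr):
    B=None
    for x in np.arange(ctr[0]-14,ctr[0]+15,1):
        for y in np.arange(ctr[1]-14,ctr[1]+15,1):
            d=M(x,y,rings)*win; 
            e=((d!=m)&(win>0)).sum()
            if B is None or e<B[0]: B=(e,x,y)
    return B
def bbox(m): ys,xs=np.nonzero(m); return xs.min(),xs.max(),ys.min(),ys.max(),len(xs)
print('white mask',bbox(w),'z0',z0)
for p in((609,-235.3),(613,-235.3),(609,-240)):print(p,bbox(M(*p,[(32,50+z0),(32,20+z0),(25,20+z0),(22,z0)])*win))
G=[(32,127),(32,85)]; print('green',bbox(g*gw)); 
for p in((609,-235.3),(606,-233)):print(p,bbox(M(*p,G)))
print('blue'); B=[(32,85),(32,30),(25,30),(22,10)]; print(bbox(b[:,:250]), bbox(M(609,-235.3,B)))
E
```

```text
ee_pos: [609.6, -237.2, 160.3]
t 26.1 pos [ 609.6 -237.2  160.3] rot [-180.    0.    0.] turn [-0.  0.  0.] shift cm [-0.06 -0.19  3.43] F [ 0.2  0.2 -0.7] w 0.749 g 44.4
white mask (np.int64(170), np.int64(199), np.int64(90), np.int64(156), 422) z0 141.90293547874205
(609, -235.3) (np.int64(175), np.int64(199), np.int64(127), np.int64(157), 634)
(613, -235.3) (np.int64(174), np.int64(199), np.int64(128), np.int64(157), 658)
(609, -240) (np.int64(174), np.int64(199), np.int64(126), np.int64(156), 650)
green (np.int64(180), np.int64(205), np.int64(149), np.int64(174), 456)
(609, -235.3) (np.int64(179), np.int64(206), np.int64(147), np.int64(175), 667)
(606, -233) (np.int64(181), np.int64(208), np.int64(147), np.int64(175), 663)
blue
(np.int64(164), np.int64(249), np.int64(91), np.int64(343), 516) (np.int64(182), np.int64(209), np.int64(159), np.int64(193), 764)
```

White is about 2 mm off centre by the edge columns, so I correct that and lower.

```bash
python3 -m handwheel '[[[0,0,0,-0.1,-0.25,0,-1],[0,0,0,-0.1,-0.25,0.8,-1],[0,0,0,-0.1,-0.25,1.6,-1],[0,0,0,-0.1,-0.25,2.3,-1],[0,0,0,-0.1,-0.25,2.8,-1],[0,0,0,-0.1,-0.25,3,-1],[0,0,0,-0.1,-0.25,3,-1],[0,0,0,-0.1,-0.25,3,-1]]]'; python3 -m handwheel '[[[0,0,0,0,0,0.15,-1],[0,0,0,0,0,0.15,-1]]]'|grep -E "pos|force"; python3 -m handwheel '[[[0,0,0,0,0,0.15,-1],[0,0,0,0,0,0.15,-1]]]'|grep -E "pos|force"
```

```text
time_s: 27.15
ee_pos: [608.9, -234.8, 130.7]
ee_rot: [180.0, -0.0, 0.0]
contact_force: [-0.5, 0.8, -1.8]
width: 0.749
grasp_force: 44.4
ee_pos: [608.6, -234.6, 128.8]
contact_force: [0.5, 0.4, -1.4]
grasp_force: 44.4
ee_pos: [608.5, -234.6, 127.1]
contact_force: [-0.1, -0.4, -0.8]
grasp_force: 44.4
```

```bash
python3 -m handwheel '[[[0,0,0,0,0,0.1,-1],[0,0,0,0,0,0.1,-1]]]'|grep -E "pos|force"; python3 -m handwheel '[[[0,0,0,0,0,0.1,-1],[0,0,0,0,0,0.1,-1]]]'|grep -E "pos|force"
```

```text
ee_pos: [608.5, -234.6, 126.1]
contact_force: [-0.2, -0.1, -3.0]
grasp_force: 44.4
ee_pos: [608.8, -234.7, 125.5]
contact_force: [-0.6, 0.4, 0.1]
grasp_force: 44.4
```

```bash
python3 -m handwheel '[[[0,0,0,0,0,0.08,-1],[0,0,0,0,0,0.08,-1]]]'|grep -E "pos|force"
```

```text
ee_pos: [609.1, -234.8, 125.5]
contact_force: [-1.4, 0.1, 4.6]
grasp_force: 44.8
```

Seated: the height matches and the force has risen. I release, retreat and look, heading for the clay cup.

```bash
python3 -m handwheel '[[[0,0,0,0,0,0,0.55],[0,0,0,0,0,0,0.6],[0,0,0,0,0,0,0.7],[0,0,0,0,0,0,1],[0,0,0,0,0,0,1],[0,0,0,0,0,0,1]]]'; python3 -m handwheel '[[[0,0,0,0,0,-2,1],[0,0,0,0,0,-5,1],[0,0,0,0,0,-8,1],[0,0,0,0,0,-9,1],[0,0,0,-4,-5,-9,1],[0,0,0,-8,-10,-9,1],[0,0,0,-12,-15,-9,1],[0,0,0,-16,-20,-9,1]]]';  python3 go.py 445.5 14.2 100;python3 - <<'E'
from h import *
s=snap('scene','s10'); cv2.imwrite('pics/s10c.png',cv2.resize(s['color'][90:230,150:330],None,fx=4,fy=4,interpolation=cv2.INTER_CUBIC))
E
```

```text
time_s: 29.15
ee_pos: [608.6, -234.7, 124.5]
ee_rot: [-180.0, 0.0, 0.0]
contact_force: [0.4, 0.9, 0.3]
width: 0.999
grasp_force: 0.0
time_s: 30.15
ee_pos: [450.8, -38.0, 214.3]
ee_rot: [-180.0, 0.0, -0.0]
contact_force: [0.8, 0.5, 0.2]
width: 1.004
grasp_force: 0.0
t 30.15 pos [450.8 -38.  214.3] rot [-1.7997e+02  1.0000e-02 -3.0000e-02] turn [-0.  0. -0.] shift cm [-0.53 -5.22 11.43] F [0.8 0.5 0.2] w 1.004 g 0.0
```

View pics/s10c.png

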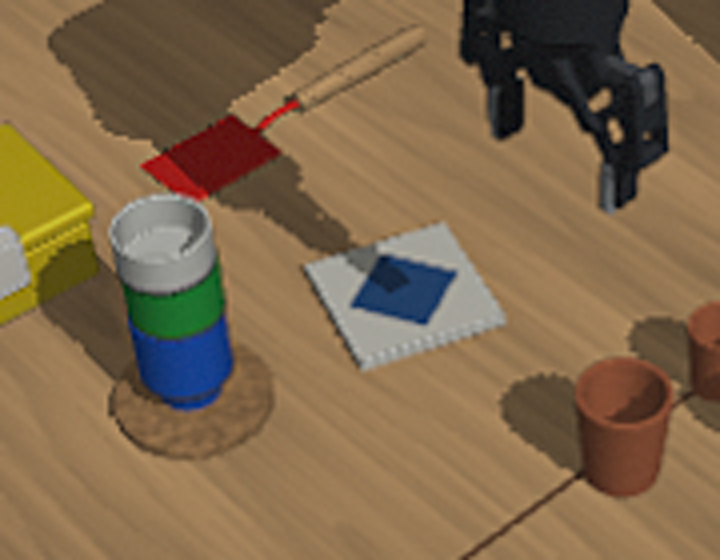

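The three cups are nested and upright: white at crop (163,240), green at (175,300), blue at (185,360). Now the clay cup, at crop (622,425).

```bash
python3 -m handwheel '[[[0,0,0,-0.3,-3,0,1],[0,0,0,-0.4,-5.2,2,1],[0,0,0,-0.4,-5.2,6,1],[0,0,0,-0.4,-5.2,9,1],[0,0,0,-0.4,-5.2,11,1],[0,0,0,-0.4,-5.2,11,1],[0,0,0,-0.4,-5.2,11,1],[0,0,0,-0.4,-5.2,11,1]]]'; python3 go.py 445.5 14.2 25
```

```text
time_s: 31.2
ee_pos: [449.6, 12.3, 105.9]
ee_rot: [180.0, -0.2, 0.0]
contact_force: [0.8, 0.6, -0.0]
width: 1.001
grasp_force: 0.0
t 31.2 pos [449.6  12.3 105.9] rot [ 1.7998e+02 -1.5000e-01  0.0000e+00] turn [ 0.  -0.2  0. ] shift cm [-0.43 -0.19  8.08] F [ 0.8  0.6 -0. ] w 1.001 g 0.0
```

```bash
python3 -m handwheel '[[[0,0,0,-0.3,-0.2,2,1],[0,0,0,-0.3,-0.2,5,1],[0,0,0,-0.3,-0.2,7.5,1],[0,0,0,-0.3,-0.2,8,1],[0,0,0,-0.3,-0.2,8,1],[0,0,0,-0.3,-0.2,8,1]]]' >/dev/null; python3 go.py 445.5 14.2 25;  python3 -m handwheel '[[[0,0,0,0,0,0,0.55],[0,0,0,0,0,0,0.4],[0,0,0,0,0,0,-1],[0,0,0,0,0,0,-1],[0,0,0,0,0,0,-1],[0,0,0,0,0,0,-1]]]' 40; python3 go.py 445.5 14.2 25
```

```text
t 31.95 pos [446.9  14.4  25.9] rot [ 1.7998e+02 -1.6000e-01  1.0000e-02] turn [ 0.  -0.2  0. ] shift cm [-0.14  0.02  0.09] F [-0.  -0.2  0. ] w 0.999 g 0.0
time_s: 32.7
ee_pos: [446.8, 14.6, 26.0]
ee_rot: [-180.0, -0.1, 0.0]
contact_force: [-1.2, 1.5, 6.7]
width: 0.723
grasp_force: 41.8
t 32.7 pos [446.8  14.6  26. ] rot [-1.7999e+02 -1.3000e-01  0.0000e+00] turn [-0.  -0.1  0. ] shift cm [-0.13  0.04  0.1 ] F [-1.2  1.5  6.7] w 0.723 g 41.8
```

```bash
python3 -m handwheel '[[[0,0,0,0,0,-0.5,-1],[0,0,0,0,0,-2,-1],[0,0,0,0,0,-4,-1],[0,0,0,0,0,-6,-1],[0,0,0,0,2,-6,-1],[0,0,0,0,5,-6,-1],[0,0,0,-0.2,8,-6,-1],[0,0,0,-0.4,11,-6,-1]]]' 50 ;python3 -m handwheel '[[[0,0,0,0,3,0,-1],[0,0,0,0,6,0,-1],[0,0,0,0,9,0,-1],[0,0,0,0,11,0,-1],[0,0,0,0,11.3,0,-1],[0,0,0,0,11.3,0,-1],[0,0,0,0,11.3,2,-1],[0,0,0,0,11.3,2,-1]]]'; python3 go.py 441 -208 36; python3 - <<'E'
from h import *
s=snap('scene','s11'); c=s['color'].copy(); A=np.linspace(0,6.283,90);P=ctrl.read_state()['ee_pos']
for r,z in((32,75),(26,0)):
    p=proj(s,np.c_[P[0]-1+r*np.cos(A),P[1]+r*np.sin(A),0*A+z+P[2]-26]); cv2.polylines(c,[(p*16).astype(int)],True,(0,255,255),1,shift=4)
p=proj(s,[[440.4,-208,10]]); print(p)
cv2.imwrite('pics/s11c.png',cv2.resize(c[90:200,200:310],None,fx=5,fy=5,interpolation=cv2.INTER_NEAREST))
E
```

```text
time_s: 33.7
ee_pos: [441.3, -96.4, 85.2]
ee_rot: [180.0, -0.0, 0.0]
contact_force: [0.2, -0.8, -2.5]
width: 0.719
grasp_force: 54.6
time_s: 34.7
ee_pos: [439.7, -206.3, 62.9]
ee_rot: [-179.8, 0.2, 0.1]
contact_force: [-0.8, -0.6, -2.4]
width: 0.722
grasp_force: 54.9
t 34.7 pos [ 439.7 -206.3   62.9] rot [-1.7983e+02  2.4000e-01  7.0000e-02] turn [-0.2  0.2  0.1] shift cm [0.14 0.18 2.69] F [-0.8 -0.6 -2.4] w 0.722 g 54.9
[[250.47813387 162.15493313]]
```

View pics/s11c.png

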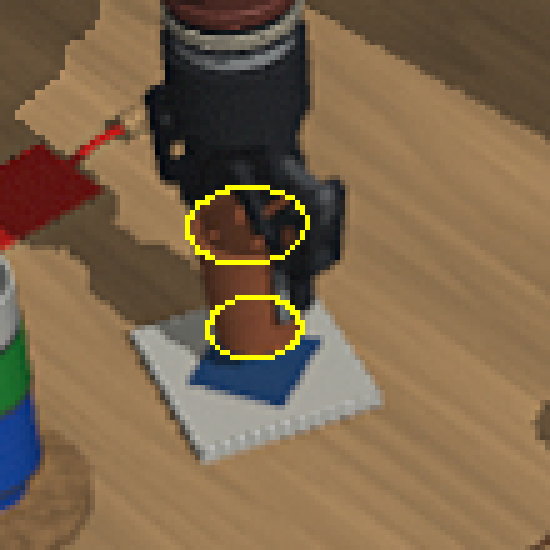

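The clay cup hangs upright inside my rings, with its foot at crop (253,328), just above the diamond. I lower it.

```bash
python3 -m handwheel '[[[0,0,0,0.1,0.15,0,-1],[0,0,0,0.1,0.15,1,-1],[0,0,0,0.1,0.15,1.7,-1],[0,0,0,0.1,0.15,2.2,-1],[0,0,0,0.1,0.15,2.3,-1],[0,0,0,0.1,0.15,2.3,-1],[0,0,0,0.1,0.15,2.3,-1]]]'; python3 -m handwheel '[[[0,0,0,0,0,0.12,-1],[0,0,0,0,0,0.12,-1]]]'|grep -E "pos|force"; python3 -m handwheel '[[[0,0,0,0,0,0.1,-1],[0,0,0,0,0,0.1,-1]]]'|grep -E "pos|force"; python3 go.py 441 -208 36
```

```text
time_s: 35.62
ee_pos: [442.7, -210.1, 41.7]
ee_rot: [180.0, -0.0, 0.0]
contact_force: [-0.9, -0.3, -1.8]
width: 0.718
grasp_force: 54.9
ee_pos: [442.4, -209.9, 40.3]
contact_force: [-0.1, -0.4, -2.6]
grasp_force: 54.9
ee_pos: [442.4, -209.9, 39.2]
contact_force: [0.0, -0.5, -2.0]
grasp_force: 54.9
t 36.12 pos [ 442.4 -209.9   39.2] rot [-1.7999e+02  1.0000e-02  1.0000e-02] turn [-0.  0.  0.] shift cm [-0.14 -0.19  0.32] F [ 0.  -0.5 -2. ] w 0.72 g 54.9
```

```bash
python3 -m handwheel '[[[0,0,0,-0.1,-0.2,0,-1],[0,0,0,-0.1,-0.2,0.15,-1],[0,0,0,-0.1,-0.2,0.25,-1],[0,0,0,-0.1,-0.2,0.25,-1]]]'|grep -E "pos|force"; python3 -m handwheel '[[[0,0,0,0,0,0.1,-1],[0,0,0,0,0,0.1,-1]]]'|grep -E "pos|force"; python3 -m handwheel '[[[0,0,0,0,0,0.05,-1],[0,0,0,0,0,0.05,-1]]]'|grep -E "pos|force"
```

```text
ee_pos: [441.4, -207.9, 36.7]
contact_force: [-0.5, 1.1, -2.1]
grasp_force: 54.9
ee_pos: [441.8, -208.1, 36.2]
contact_force: [-0.8, 0.7, 0.8]
grasp_force: 54.8
ee_pos: [442.0, -208.1, 36.1]
contact_force: [-1.0, 2.8, 4.9]
grasp_force: 54.7
```

Contact. Release, retreat and check.

```bash
python3 -m handwheel '[[[0,0,0,0,0,0,0.5],[0,0,0,0,0,0,0.6],[0,0,0,0,0,0,0.7],[0,0,0,0,0,0,1],[0,0,0,0,0,0,1],[0,0,0,0,0,0,1]]]' |grep -E "pos|width|force"; python3 -m handwheel '[[[0,0,0,0,0,-2,1],[0,0,0,0,0,-6,1],[0,0,0,0,0,-11,1],[0,0,0,0,0,-16,1],[0,0,0,0,-5,-16,1],[0,0,0,0,-10,-16,1],[0,0,0,0,-15,-16,1],[0,0,0,0,-20,-16,1]]]'; python3 -m handwheel '[[[0,0,0,0,0,0,1],[0,0,0,0,0,0,1]]]' >/dev/null; python3 - <<'E'
from h import *
s=snap('scene','s12'); cv2.imwrite('pics/s12c.png',cv2.resize(s['color'],(800,600),interpolation=cv2.INTER_CUBIC))
import fit; fit.T['clay']=((355,205),(500,303),[(26,10),(32,85)])
fit.fit('clay',{'scene':s,'top':snap('top','t12')})
E
```

```text
ee_pos: [441.4, -208.0, 35.3]
contact_force: [1.0, -0.9, -0.7]
width: 0.999
grasp_force: 0.0
time_s: 38.88
ee_pos: [441.3, -6.5, 195.5]
ee_rot: [180.0, -0.0, -0.0]
contact_force: [0.5, 0.3, -0.1]
width: 0.998
grasp_force: 0.0
clay ('scene',) [ 439.1 -207.4] [-0.6  0.6 -0.9  0.8]
clay ('top',) [ 441.1 -204.1] [-1.6  1.5 -1.3  1.2]
clay ('scene', 'top') [ 440.5 -205.4] [-0.5  0.7 -0.3  1.4 -1.2  1.9 -1.1  1.4]
```

View pics/s12c.png

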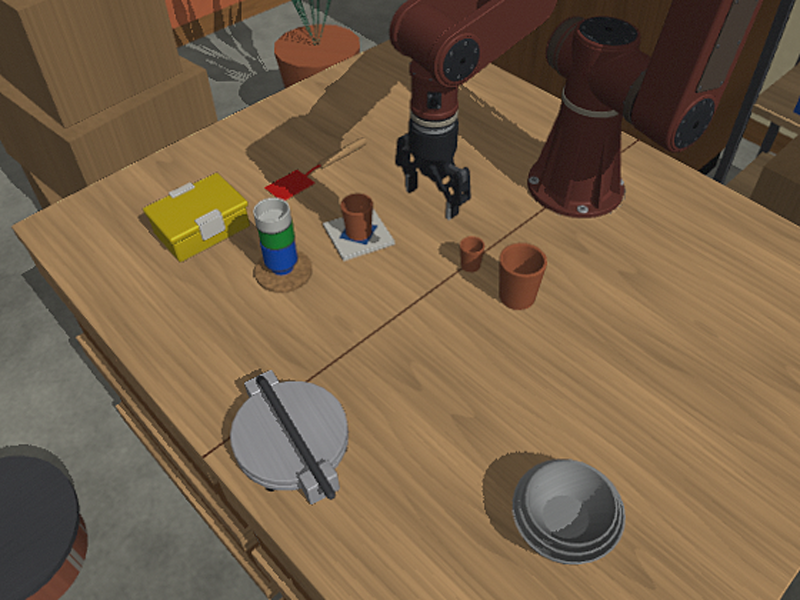

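The stack stands on the mat at (278,240), the clay cup is upright on the tile at (358,218), and the bystanders haven't moved. I hand in.

```bash
python3 -c "
from bench import ctrl
print(ctrl.sign_off())"
```

```text
the job is handed in; nothing more can be done
None
```

The job is handed in at about 39 s: blue, green and white cups nested upright on the cork mat, the clay cup upright on the tile within about 3 mm of its middle by camera, everything released, and the bowls, box and spatula untouched.

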